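# Balance the bottle shaker

### The job

The little shaker is loaded in only one of its four cups. Balance it: take the dropper bottle of the same size from the open worktop to the right of the shaker and stand it upright in the cup diagonally opposite the loaded one, lowering it in rather than dropping it. Leave the bottle that is already in the shaker and the smaller dropper bottle standing where they are.

Things in the scene. Friction and masses are not known exactly. Their poses are not given: they have to be found in the camera images.
- shaker: White shaker, fixed; square aluminium platform 156 mm wide, top 60 mm above the worktop, not moving. Origin: centre of its underside, on the worktop; z up, knob and switch on its -x side. On the platform four round open cups centred at x = +-40, y = +-40 mm: 52 mm inner diameter, 3 mm wall, rim 16 mm above the platform, which is their floor. Any of the four may be the loaded one.
- bottle_in_mid (a point): The bottle already in the shaker, standing in one of the four cups: amber dropper bottle, 32 mm diameter, 102 mm tall, 40 to 80 g: straight 32 mm body up to 62 mm, 20 mm black collar up to 74 mm, 13 mm rubber bulb on top. This point is its centre, on its axis 51 mm above its underside; z up its axis. 
- bottle_out_mid (a point): The bottle to be loaded, standing on the worktop to the right of the shaker: amber dropper bottle, 32 mm diameter, 102 mm tall, 40 to 80 g: straight 32 mm body up to 62 mm, 20 mm black collar up to 74 mm, 13 mm rubber bulb on top. This point is its centre, on its axis 51 mm above its underside; z up its axis. It may be gripped round the body or by the bulb.
- small_bottle_mid (a point): A smaller, white dropper bottle, 28 mm diameter and 90 mm tall, also standing on the worktop to the right of the shaker, not needed. This point is its centre, 45 mm above its underside.
Things that resemble listed ones, but are neither listed nor needed, are in the scene too. What is shaped like the part that bears bottle_out_mid but yellow is not meant.

How it is judged:
At the end, for the whole second after the job is handed in: Both tall bottles stand upright (within 10 degrees) on the floors of two diagonally opposite cups, each within 15 mm of its cup's centre in x and y and within 6 mm of standing height; the loaded bottle is at rest (((x of bottle_in_mid in the frame of shaker between -0.055 and -0.025 m and y of bottle_in_mid in the frame of shaker between -0.055 and -0.025 m and x of bottle_out_mid in the frame of shaker between 0.025 and 0.055 m and y of bottle_out_mid in the frame of shaker between 0.025 and 0.055 m) or (x of bottle_in_mid in the frame of shaker between -0.055 and -0.025 m and y of bottle_in_mid in the frame of shaker between 0.025 and 0.055 m and x of bottle_out_mid in the frame of shaker between 0.025 and 0.055 m and y of bottle_out_mid in the frame of shaker between -0.055 and -0.025 m) or (x of bottle_in_mid in the frame of shaker between 0.025 and 0.055 m and y of bottle_in_mid in the frame of shaker between -0.055 and -0.025 m and x of bottle_out_mid in the frame of shaker between -0.055 and -0.025 m and y of bottle_out_mid in the frame of shaker between 0.025 and 0.055 m) or (x of bottle_in_mid in the frame of shaker between 0.025 and 0.055 m and y of bottle_in_mid in the frame of shaker between 0.025 and 0.055 m and x of bottle_out_mid in the frame of shaker between -0.055 and -0.025 m and y of bottle_out_mid in the frame of shaker between -0.055 and -0.025 m)) and z of bottle_in_mid in the frame of shaker between 0.105 and 0.117 m and angle between each of bottle_in_mid, bottle_out_mid's own z axis and vertical below 0.17 rad and z of bottle_out_mid in the frame of shaker between 0.105 and 0.117 m and linear speed of bottle_out below 0.03 m/s); the robot touches nothing.
It fails at once if the bottle already in the shaker is taken out or tipped over (distance of bottle_in_mid from where it was at the start of the episode above 0.03 m or angle between bottle_in_mid's own z axis and vertical above 0.35 rad).
It fails at once if the smaller bottle is moved more than 30 mm or tipped over (distance of small_bottle_mid from where it was at the start of the episode above 0.03 m or angle between small_bottle_mid's own z axis and vertical above 0.35 rad).
It fails at once if the bottle is dropped onto the shaker (falls free by more than about 25 mm) (horizontal distance between bottle_out_mid and shaker below 0.1 m and contact force between bottle_out and the fingers below 0.05 N and linear speed of bottle_out above 0.7 m/s).
It also fails if it takes over 37 s, if anything falls off the work surface, if the arm or the gripper's body presses on something with over 40 N, if the wrist force passes 120 N, or if a joint passes its speed limit or range.

### The arm

A 6-joint arm with a two-finger parallel gripper is mounted at the origin on a cart in front of the work surface, level with it; the furniture and walls round the work are solid. World frame = base frame: x ahead of the robot, y to its left, z up, the work surface at z = 0. Lengths are in m, angles in rad, forces in N, time in s.
With the tool pointing down it reaches from about 0.425 to 0.925 m from the base axis. Payload 12.5 kg.
Tool frame: the origin (TCP) lies midway between the tips of the shut fingers; the grasp point (between the pads) lies 19 mm behind it (robot.pinch_z is the distance from the TCP to the grasp point, in m); z points along the fingers, y is the line along which they close (so a half turn about z gives the same grasp; the last joint's range is limited). The gripper opens to 85 mm and grips with 20 to 120 N. Pads are 22 mm wide; open, the fingers measure 114 mm over their backs; the gripper's body (76 mm by 85 mm) begins 54 mm behind the grasp point. The pads swing forward as they close: fully open they stand 13 mm farther back than shut.
Start: joints at [-0.106, 0.491, 1.559, -0, 1.092, -0.106], TCP at [0.625, 0, 0.231] pointing down, gripper open.
Joint ranges: [-3.1, 3.1], [-0.84, 2.19], [0.05, 2.79], [-1.13, 4.28], [0.06, 2.93], [-2.69, 2.69]. Speed limits (rad/s): [2.22, 2.22, 2.79, 3.14, 3.14, 3.14].

### API

Orientations are given as a rotation vector (axis times angle).
In Python, from rig import robot, get_image, camera_params gives the robot as it stands.
- The arm moves only by the tool servo_tool, never from a script. Its argument "motion" is a list of rows, each a list of 6 numbers: the shift along the tool's x, y, z in m, then the turn, a rotation vector about the tool's x, y, z in degrees. A call has 1 to 10 rows; each row is the pose to reach, as a shift and turn from the pose commanded when the call began, along the tool's axes at that moment; what a row does not reach only later rows make up. A row lasts 1/12 s, in which the tool goes at most 41.7 mm and 7.16 degrees, less where a joint would pass 70% of its speed; a pose out of reach is approached as far as the arm can. A call with a gripper value outside its range is refused whole. "fingers" is the closure, from -1 (fully open) to 1 (shut), set as the call begins (left out, the last holds). The fingers move at their own pace and stop on an object; the grip force is fixed at half the most. Time passes only in rows, so rows that repeat a pose let the fingers close. It gives the time, the measured TCP pose, the force, the opening and the grip force at its end, in the units of the state.
- robot.get_obs(): the state, without advancing time (a new reading comes with each control period).
- get_image(name): name is "scene" or "side" or "wrist"; returns (picture, depth): 400x640x3 uint8, blue, green, red; 400x640 float32, m along the optical axis (not along the pixel's ray), 0 where there is no reading.
- camera_params(name): a dict with "fx", "fy", "cx", "cy" (pixels), "R" (3x3) and "t" (3): a world point X has camera coordinates R X + t; the wrist camera has in their place "T_tool_cam" (4x4, takes a point from camera to tool coordinates, whose origin is the TCP and whose axes are the flange's). Camera axes: x right, y down, z forward; pixel columns grow to the right and rows downward; lengths in m; the calibration is good to about 2 mm. The wrist camera is an equidistant fisheye: a pixel r from the principal point sees the ray r / f radians off the axis. A picture is of the moment at which its call begins: read the wrist's pose just before it. camera_params takes no time and is no camera call.
- robot.hand_in(): hands the job in; it is judged then, once.
The state is a dict: "time": time; "joint_pos": joint angles; "qvel": joint speeds; "tau": joint torques, N m; "ee_pos": TCP position; "orientation": TCP orientation; "ft_force": force on the tool from outside, world axes, zero at the start; "wrist_torque": the same for the moment, N m; "grip_width": finger opening in m; "gripper_force": force on a finger pad.
Only numpy, scipy, OpenCV 4.12 (cv2) and the standard library are available. Lean on these libraries where they do the work, as an engineer would, in place of code of your own. Each camera call takes 0.05 s, during which the arm holds its last target. There are 200 camera calls.

## Working session

There is one attempt and no reset: what is moved stays moved. The work goes in short steps, Python scripts to look and compute and a tool call to move; the robot and the scene stay as the last step left them, time stands still between calls to the robot, and variables do not carry over. Pictures are saved under pics/ and viewed, at most 10 in all, crops included, and the job is handed in when it is done.

Besides the shell and the picture viewer there is one more tool, called after ">>>" as name(argument=value, ...) on one line, values as JSON. servo_tool: Moves the arm, as the interface text tells. Its arguments: {"type":"object","properties":{"motion":{"type":"array"},"fingers":{"type":"number"}},"required":["motion"]}

```bash
mkdir -p pics; python3 - <<'E'
from rig import robot,get_image,camera_params
import cv2,numpy as np
for n in("scene","side"):
    p,d=get_image(n); cv2.imwrite(f"pics/{n}0.png",p); np.save(f"pics/{n}0.npy",d)
    c=camera_params(n); print(n,c["fx"],c["fy"],c["cx"],c["cy"],(-np.array(c["R"]).T@c["t"]).round(3))
o=robot.get_obs();print(o["ee_pos"],o["orientation"],o["time"],robot.pinch_z)
E
```

```text
scene 426.24375805827 426.24375805827 320.8067537383975 200.76380122269603 [-0.252 -0.622  0.533]
side 429.37382474355564 429.37382474355564 321.2130244527636 197.59227056691984 [0.382 0.735 0.68 ]
[6.24795072e-01 4.88917570e-05 2.30793159e-01] [-2.22088719e+00 -2.22090468e+00  9.63851182e-04] 0.1 0.0187
```

View pics/scene0.png

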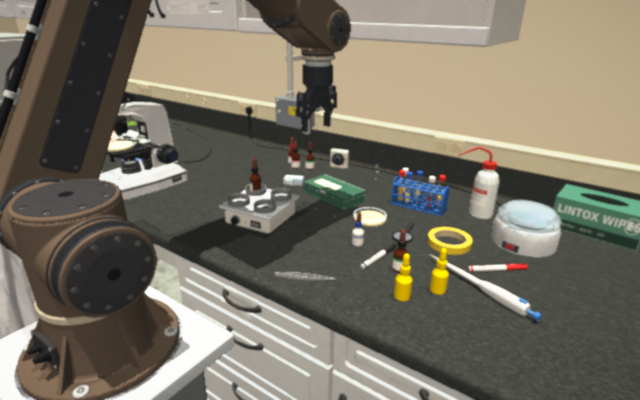

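View pics/side0.png

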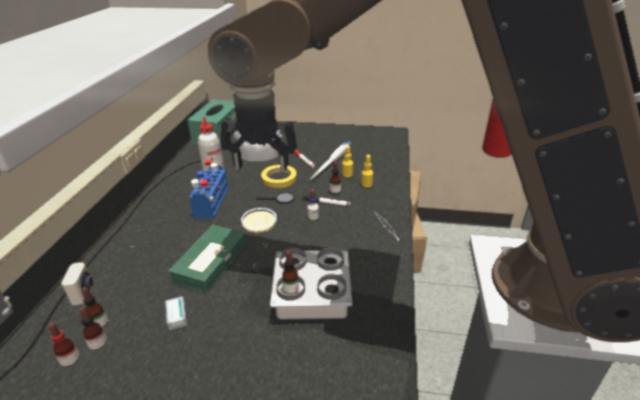

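The scene view shows the shaker at (260,208), with the loaded cup at the back-left in that view (255,180).

Candidates for the bottle to load:
- Amber bottle at scene (401,250) / side (335,180).
- Yellow bottles at (403,282) and (440,275), which are excluded.
- White small bottle at (358,230).
- Amber/red bottles at (295,155), which are behind and left of the shaker.

The amber one at (401,250) fits. I'll confirm it in a crop.

```bash
cat > h.py <<'E'
import numpy as np,cv2
from rig import robot,get_image,camera_params
def cloud(n,d):
    c=camera_params(n); v,u=np.indices(d.shape)
    P=np.stack([(u-c["cx"])/c["fx"]*d,(v-c["cy"])/c["fy"]*d,d],-1)
    return (P-np.array(c["t"]))@np.array(c["R"])
E
python3 - <<'E'
from h import *
a=cv2.imread("pics/scene0.png")[150:310,210:470]; b=cv2.imread("pics/side0.png")[155:325,255:385]
cv2.imwrite("pics/c1.png",np.hstack([cv2.resize(a,None,fx=1.9,fy=1.9,interpolation=2)[:304],cv2.resize(b,(233,304),interpolation=2)]))
for n,px in(("scene",dict(amber=(401,250),white=(358,232),yel1=(403,288),yel2=(440,280),inb=(256,175))),("side",dict(amber=(335,183),white=(313,210),yel1=(367,178),yel2=(348,168),inb=(290,270),))):
    d=np.load(f"pics/{n}0.npy");W=cloud(n,d)
    for k,(u,v) in px.items(): 
        s=W[v-25:v+26,u-14:u+15].reshape(-1,3); c0=W[v,u]
        m=(np.hypot(*(s-c0)[:,:2].T)<.03)&(s[:,2]>.012)
        q=s[m]; print(n,k,c0.round(3),len(q),np.median(q,0).round(3) if len(q) else '',(q.min(0).round(3),q.max(0).round(3)) if len(q) else '')
    # platform
    m=(abs(W[...,2]-.06)<.006); reg=np.zeros_like(m)
    if n=="scene": reg[165:240,215:310]=1
    else: reg[240:325,260:360]=1
    q=W[m&reg]; print(n,"plat",len(q),q.mean(0).round(3),cv2.minAreaRect(q[:,:2].astype(np.float32)*1000))
    m=(abs(W[...,2]-.076)<.004)&reg
    q=W[m]; print("rims",len(q),cv2.minAreaRect(q[:,:2].astype(np.float32)*1000))
E
```

```text
scene amber [ 0.503 -0.314  0.055] 340 [ 0.501 -0.312  0.052] (array([ 0.492, -0.324,  0.012]), array([ 0.518, -0.296,  0.104]))
scene white [ 0.544 -0.183  0.039] 252 [ 0.546 -0.181  0.04 ] (array([ 0.535, -0.192,  0.012]), array([ 0.56 , -0.166,  0.091]))
scene yel1 [ 0.407 -0.366  0.034] 453 [ 0.413 -0.363  0.045] (array([ 0.404, -0.375,  0.012]), array([ 0.433, -0.343,  0.086]))
scene yel2 [ 0.471 -0.416  0.037] 463 [ 0.476 -0.412  0.045] (array([ 0.466, -0.425,  0.012]), array([ 0.493, -0.393,  0.09 ]))
scene inb [0.536 0.136 0.114] 438 [0.532 0.137 0.086] (array([0.507, 0.108, 0.059]), array([0.565, 0.158, 0.164]))
scene plat 977 [0.489 0.082 0.061] ((506.7484130859375, 100.0792465209961), (158.5752410888672, 156.31727600097656), 9.611437797546387)
rims 367 ((506.4756774902344, 100.52664184570312), (138.04879760742188, 138.653076171875), 9.123746871948242)
side amber [ 0.507 -0.294  0.037] 234 [ 0.507 -0.299  0.046] (array([ 0.493, -0.312,  0.012]), array([ 0.523, -0.287,  0.102]))
side white [ 0.548 -0.16   0.034] 207 [ 0.549 -0.167  0.04 ] (array([ 0.536, -0.179,  0.012]), array([ 0.564, -0.157,  0.09 ]))
side yel1 [ 0.419 -0.339  0.033] 228 [ 0.419 -0.346  0.046] (array([ 0.404, -0.362,  0.012]), array([ 0.435, -0.334,  0.101]))
side yel2 [ 0.48  -0.394  0.031] 209 [ 0.482 -0.397  0.046] (array([ 0.468, -0.416,  0.012]), array([ 0.499, -0.385,  0.102]))
side inb [0.537 0.156 0.119] 748 [0.536 0.158 0.092] (array([0.511, 0.128, 0.058]), array([0.566, 0.178, 0.163]))
side plat 2836 [0.498 0.116 0.06 ] ((505.8184509277344, 104.88822937011719), (156.11373901367188, 158.4432373046875), 8.921998977661133)
rims 593 ((506.0071716308594, 103.56613159179688), (136.85833740234375, 138.61968994140625), 9.201692581176758)
```

View pics/c1.png

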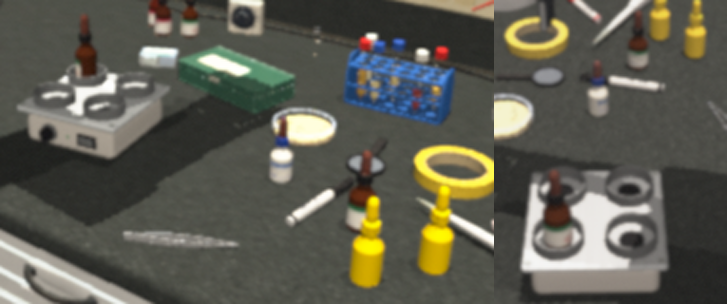

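The crop confirms it. The amber bottle with the dark bulb, at scene (401,250), stands on the open worktop beside the white small one and the two yellow ones. Its centre is about (0.508,-0.309).

The shaker centre is about (0.506,0.103), yawed 9.2°. The loaded cup is (+,+), so the target cup is (-,-), at about (0.473,0.057). I'll move to hover above the bottle.

>>> servo_tool(motion=[[-0.309, -0.117, 0.05, 0, 0, 0], [-0.309, -0.117, 0.05, 0, 0, 0], [-0.309, -0.117, 0.05, 0, 0, 0], [-0.309, -0.117, 0.05, 0, 0, 0], [-0.309, -0.117, 0.05, 0, 0, 0], [-0.309, -0.117, 0.05, 0, 0, 0], [-0.309, -0.117, 0.05, 0, 0, 0], [-0.309, -0.117, 0.05, 0, 0, 0], [-0.309, -0.117, 0.05, 0, 0, 0], [-0.309, -0.117, 0.05, 0, 0, 0]], fingers=-1)

```text
time: 0.93
ee_pos: [0.5069, -0.3107, 0.1805]
orientation: [-2.225, -2.216, 0.0]
ft_force: [0.3, 1.2, 0.3]
grip_width: 0.0854
gripper_force: 0.0
```

```bash
python3 - <<'E'
from h import *
o=robot.get_obs();p,d=get_image("wrist");cv2.imwrite("pics/w1.png",p);np.save("pics/w1.npy",d)
print(o["time"],o["ee_pos"],o["orientation"],o["qvel"].round(3) if hasattr(o["qvel"],'round') else o["qvel"])
c=camera_params("wrist");print({k:np.round(v,3) for k,v in c.items()})
E
```

```text
0.9333 [ 0.50687683 -0.31073424  0.18054607] [-2.22454129e+00 -2.21648497e+00  1.84480657e-04] [ 0.059 -0.016  0.006  0.005  0.005  0.02 ]
{'fx': np.float64(309.707), 'fy': np.float64(309.707), 'cx': np.float64(320.119), 'cy': np.float64(197.313), 'T_tool_cam': array([[-0.001, -0.951, -0.308,  0.081],
       [ 1.   , -0.   , -0.001, -0.   ],
       [ 0.   , -0.308,  0.951, -0.142],
       [ 0.   ,  0.   ,  0.   ,  1.   ]])}
```

View pics/w1.png

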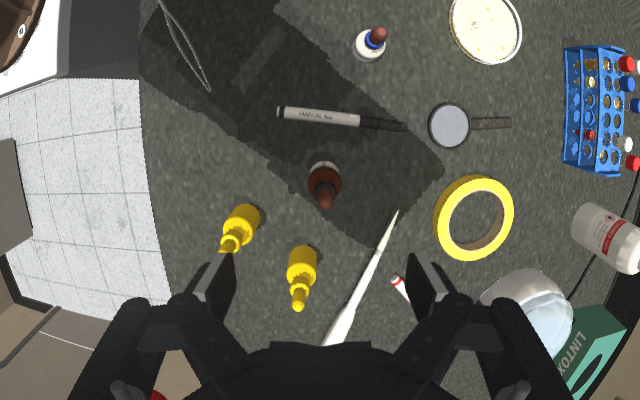

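The wrist view shows the amber bottle with its bulb tip at about (325,207) and its base at (322,168). The yellow bottles are below it, and the fingers' descent path looks free. Next I'll turn the bulb tip into a position.

```bash
cat >> h.py <<'E'
from scipy.spatial.transform import Rotation as Ro
def wray(u,v,z,ee,rv):
    c=camera_params("wrist");T=np.array(c["T_tool_cam"]);R=Ro.from_rotvec(rv).as_matrix()
    a=np.array([u-c["cx"],v-c["cy"]]);r=np.hypot(*a);th=r/c["fx"]
    k=R@T[:3,:3]@np.r_[a/r*np.sin(th),np.cos(th)];o=R@T[:3,3]+ee
    return o+k*(z-o[2])/k[2]
E
python3 - <<'E'
from h import *
ee=[.50688,-.31073,.18055];rv=[-2.22454,-2.21648,.00018]
print("bulb top",wray(325,205,.1,ee,rv),"collar c",wray(324,188,.074,ee,rv))
E
```

```text
bulb top [ 0.50992595 -0.30835087  0.1       ] collar c [ 0.50943863 -0.30241845  0.074     ]
```

>>> servo_tool(motion=[[0.001, 0.001, 0.025, 0, 0, 0], [0.001, 0.001, 0.05, 0, 0, 0], [0.001, 0.001, 0.075, 0, 0, 0], [0.001, 0.001, 0.1, 0, 0, 0], [0.001, 0.001, 0.12, 0, 0, 0], [0.001, 0.001, 0.135, 0, 0, 0], [0.001, 0.001, 0.146, 0, 0, 0], [0.001, 0.001, 0.146, 0, 0, 0], [0.001, 0.001, 0.146, 0, 0, 0]])

```text
time: 1.73
ee_pos: [0.5095, -0.3072, 0.0355]
orientation: [-2.22, -2.223, -0.0]
ft_force: [0.7, 0.3, 0.3]
grip_width: 0.0851
gripper_force: 0.0
```

>>> servo_tool(motion=[[0, 0, 0, 0, 0, 0], [0, 0, 0, 0, 0, 0], [0, 0, 0, 0, 0, 0], [0, 0, 0, 0, 0, 0], [0, 0, 0, 0, 0, 0], [0, 0, 0, 0, 0, 0], [0, 0, 0, 0, 0, 0], [0, 0, 0, 0, 0, 0], [0, 0, 0, 0, 0, 0], [0, 0, 0, 0, 0, 0]], fingers=1)

```text
time: 2.57
ee_pos: [0.5093, -0.3082, 0.0361]
orientation: [2.221, 2.22, 0.0]
ft_force: [0.1, 0.3, 5.9]
grip_width: 0.0304
gripper_force: 58.8
```

Gripped on the body at about 31 mm. Lifting now.

>>> servo_tool(motion=[[0, 0, -0.01, 0, 0, 0], [0, 0, -0.03, 0, 0, 0], [0, 0, -0.055, 0, 0, 0], [0, 0, -0.08, 0, 0, 0], [0, 0, -0.105, 0, 0, 0], [0, 0, -0.13, 0, 0, 0], [0, 0, -0.145, 0, 0, 0], [0, 0, -0.145, 0, 0, 0], [0, 0, -0.145, 0, 0, 0]])

```text
time: 3.32
ee_pos: [0.509, -0.308, 0.181]
orientation: [2.221, 2.22, 0.0]
ft_force: [-0.1, 0.9, -1.2]
grip_width: 0.0301
gripper_force: 59.3
```

>>> servo_tool(motion=[[0.03, -0.003, 0, 0, 0, 0], [0.065, -0.007, 0, 0, 0, 0], [0.1, -0.01, 0, 0, 0, 0], [0.135, -0.013, 0, 0, 0, 0], [0.17, -0.017, 0, 0, 0, 0], [0.205, -0.02, 0, 0, 0, 0], [0.24, -0.024, 0, 0, 0, 0], [0.27, -0.027, 0, 0, 0, 0], [0.295, -0.03, 0, 0, 0, 0], [0.305, -0.031, 0, 0, 0, 0]])

```text
time: 4.15
ee_pos: [0.4767, -0.0004, 0.1792]
orientation: [-2.218, -2.222, 0.002]
ft_force: [0.5, -0.4, -0.6]
grip_width: 0.0306
gripper_force: 59.3
```

>>> servo_tool(motion=[[0.025, -0.002, 0, 0, 0, 0], [0.045, -0.004, 0, 0, 0, 0], [0.058, -0.005, 0, 0, 0, 0], [0.06, -0.005, 0, 0, 0, 0], [0.06, -0.005, 0, 0, 0, 0], [0.06, -0.005, 0, 0, 0, 0], [0.06, -0.005, 0, 0, 0, 0]])

```text
time: 4.73
ee_pos: [0.4731, 0.0562, 0.18]
orientation: [-2.222, -2.22, 0.001]
ft_force: [0.2, -0.3, -0.7]
grip_width: 0.0303
gripper_force: 59.3
```

```bash
python3 - <<'E'
from h import *
o=robot.get_obs();p,d=get_image("wrist");s,ds=get_image("side");sc,_=get_image("scene")
print(o["time"],o["ee_pos"],o["orientation"],o["grip_width"])
a=cv2.resize(p,(520,325));b=cv2.resize(s[170:330,250:390],(280,320));b=cv2.copyMakeBorder(b,0,5,0,0,0)
cc=cv2.resize(sc[130:250,190:340],(340,272))
im=np.hstack([a,b]);z=np.zeros((272,800,3),np.uint8);z[:,:340]=cc
cv2.imwrite("pics/w2.png",np.vstack([im,z]));cv2.imwrite("pics/w2f.png",p)
W=cloud("side",ds);q=W[170:330,250:390].reshape(-1,3)
m=(np.hypot(q[:,0]-.473,q[:,1]-.057)<.035)&(q[:,2]>.085)&(q[:,2]<.155);q=q[m]
for z0 in(.1,.115,.13,.145):
    t=q[abs(q[:,2]-z0)<.0075];print(z0,len(t),t.min(0).round(3) if len(t) else'',t.max(0).round(3) if len(t) else '')
E
```

```text
4.7333 [0.47310798 0.05616158 0.18001985] [-2.22223988e+00 -2.22034258e+00  5.26745941e-04] 0.03030699134079341
0.1 0  
0.115 0  
0.13 0  
0.145 28 [0.457 0.06  0.147] [0.485 0.073 0.152]
```

View pics/w2.png

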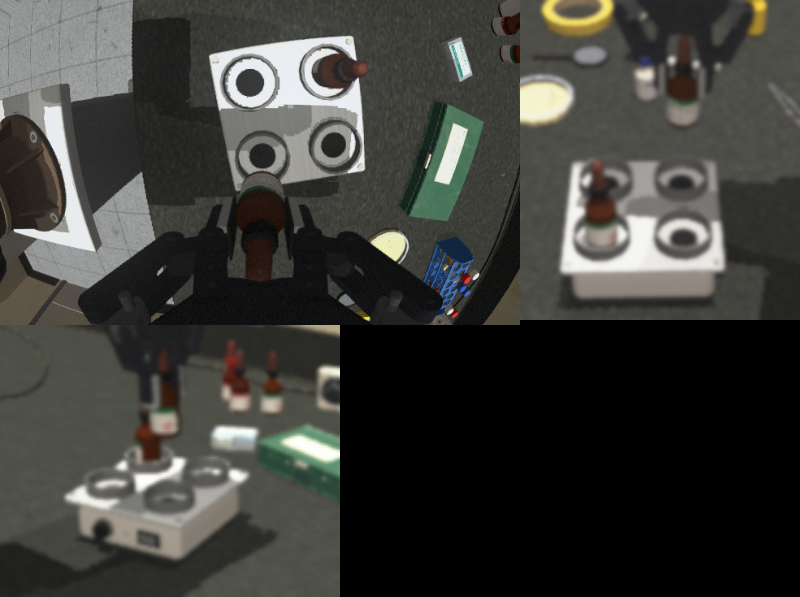

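The bottle hangs upright between the pads, with its base at about (262,180) in the wrist panel. The empty target cup's rim is centred at about (262,156), i.e. (322,192) at full scale. The other cups are at (249,82) and (334,145), and the loaded one is at (327,71). I'll check the target against the rims.

```bash
python3 - <<'E'
from h import *
ee=[.47311,.05616,.18002];rv=[-2.22224,-2.22034,.00053];k=640/520
for u,v in((262,156),(249,82),(334,145),(327,71)): print(wray(u*k,v*k,.076,ee,rv).round(4))
print("platform corners",[wray(u*k,v*k,.06,ee,rv)[:2].round(3) for u,v in((209,54),(353,37),(365,170),(236,190))])
print("bottle base front",wray(262*k,175*k,.145,ee,rv).round(4))
E
```

```text
[0.4744 0.0617 0.076 ]
[0.4619 0.1363 0.076 ]
[0.5492 0.0737 0.076 ]
[0.5381 0.1489 0.076 ]
platform corners [array([0.42 , 0.167]), array([0.571, 0.189]), array([0.596, 0.04 ]), array([0.445, 0.016])]
bottle base front [0.474  0.0677 0.145 ]
```

>>> servo_tool(motion=[[0.003, 0.001, 0, 0, 0, 0], [0.003, 0.001, 0.015, 0, 0, 0], [0.003, 0.001, 0.03, 0, 0, 0], [0.003, 0.001, 0.045, 0, 0, 0], [0.003, 0.001, 0.055, 0, 0, 0], [0.003, 0.001, 0.065, 0, 0, 0], [0.003, 0.001, 0.073, 0, 0, 0], [0.003, 0.001, 0.078, 0, 0, 0], [0.003, 0.001, 0.081, 0, 0, 0], [0.003, 0.001, 0.081, 0, 0, 0]])

```text
time: 5.72
ee_pos: [0.474, 0.06, 0.099]
orientation: [-2.221, -2.221, 0.001]
ft_force: [0.5, 1.1, -0.4]
grip_width: 0.0303
gripper_force: 59.3
```

>>> servo_tool(motion=[[0, 0, 0.001, 0, 0, 0], [0, 0, 0.002, 0, 0, 0], [0, 0, 0.003, 0, 0, 0], [0, 0, 0.003, 0, 0, 0], [0, 0, 0.003, 0, 0, 0]])

```text
time: 6.13
ee_pos: [0.4741, 0.06, 0.0965]
orientation: [2.221, 2.221, 0.0]
ft_force: [-0.6, 0.1, -1.1]
grip_width: 0.0304
gripper_force: 59.3
```

>>> servo_tool(motion=[[0, 0, 0.001, 0, 0, 0], [0, 0, 0.002, 0, 0, 0], [0, 0, 0.002, 0, 0, 0], [0, 0, 0.002, 0, 0, 0]])

```text
time: 6.47
ee_pos: [0.4744, 0.0601, 0.0958]
orientation: [2.22, 2.221, 0.002]
ft_force: [-3.9, 0.5, 23.8]
grip_width: 0.03
gripper_force: 61.4
```

It made floor contact at the expected height (0.0958). I'll ease off and release.

>>> servo_tool(motion=[[0, 0, -0.001, 0, 0, 0], [0, 0, -0.001, 0, 0, 0]])

```text
time: 6.63
ee_pos: [0.4742, 0.06, 0.0959]
orientation: [2.221, 2.221, 0.001]
ft_force: [-2.1, -0.3, 11.7]
grip_width: 0.0303
gripper_force: 60.6
```

>>> servo_tool(motion=[[0, 0, 0, 0, 0, 0], [0, 0, 0, 0, 0, 0], [0, 0, 0, 0, 0, 0], [0, 0, 0, 0, 0, 0], [0, 0, 0, 0, 0, 0], [0, 0, 0, 0, 0, 0], [0, 0, 0, 0, 0, 0], [0, 0, 0, 0, 0, 0], [0, 0, 0, 0, 0, 0], [0, 0, 0, 0, 0, 0]], fingers=-1)

```text
time: 7.47
ee_pos: [0.474, 0.06, 0.0953]
orientation: [2.221, 2.221, 0.0]
ft_force: [0.5, -0.3, -0.0]
grip_width: 0.0857
gripper_force: 0.0
```

>>> servo_tool(motion=[[0, 0, -0.01, 0, 0, 0], [0, 0, -0.03, 0, 0, 0], [0, 0, -0.055, 0, 0, 0], [0, 0, -0.08, 0, 0, 0], [0, 0, -0.105, 0, 0, 0], [0, 0, -0.13, 0, 0, 0], [0, 0, -0.15, 0, 0, 0], [0, 0, -0.15, 0, 0, 0], [0, 0, -0.15, 0, 0, 0]])

```text
time: 8.22
ee_pos: [0.4741, 0.06, 0.246]
orientation: [2.22, 2.22, 0.002]
ft_force: [0.2, -0.5, -0.7]
grip_width: 0.0857
gripper_force: 0.0
```

```bash
python3 - <<'E'
from h import *
o=robot.get_obs();p,d=get_image("wrist");s,ds=get_image("side");sc,_=get_image("scene")
print(o["time"],o["ee_pos"],o["ft_force"])
cv2.imwrite("pics/end.png",np.vstack([np.hstack([cv2.resize(s[210:330,250:370],(300,300)),cv2.resize(sc[140:240,200:340],(420,300))]),cv2.resize(p,(720,300))[:,:]]))
W=cloud("side",ds);q=W[210:330,250:370].reshape(-1,3)
q=q[(np.hypot(q[:,0]-.474,q[:,1]-.06)<.03)&(q[:,2]>.08)&(q[:,2]<.175)]
for z0 in(.085,.1,.115,.13,.145,.16):
    t=q[abs(q[:,2]-z0)<.0075];print(z0,len(t),t.min(0).round(3) if len(t) else'',t.max(0).round(3) if len(t) else '')
E
```

```text
8.2167 [0.4741419  0.06004223 0.24599963] [ 0.15051525 -0.47721877 -0.70083886]
0.085 73 [0.458 0.063 0.08 ] [0.487 0.079 0.092]
0.1 99 [0.458 0.051 0.093] [0.488 0.079 0.107]
0.115 84 [0.46  0.057 0.108] [0.486 0.076 0.122]
0.13 61 [0.465 0.053 0.123] [0.481 0.071 0.137]
0.145 42 [0.467 0.059 0.138] [0.479 0.069 0.152]
0.16 27 [0.469 0.057 0.153] [0.477 0.067 0.161]
```

View pics/end.png

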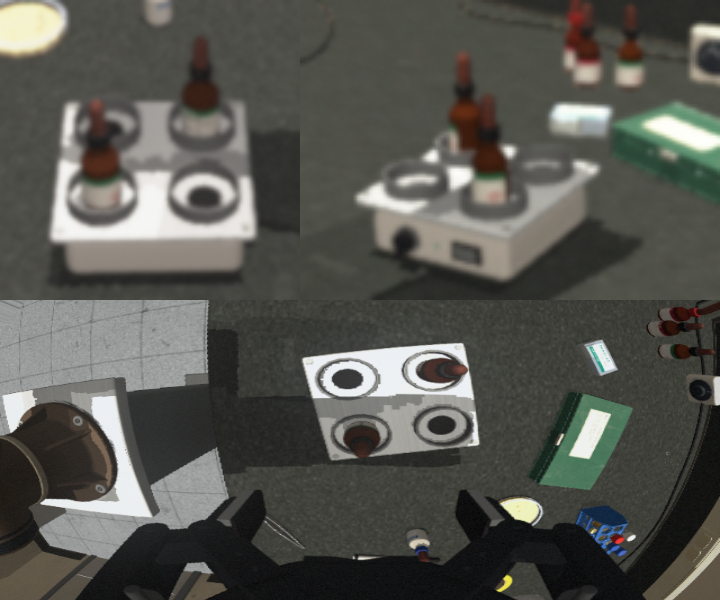

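The bottle stands upright at about (0.473,0.061), top at 0.162, in the cup diagonal to the loaded one. In the wrist panel the bottles are at (360,437) and (440,370). The gripper is clear, so I'm handing in.

```bash
python3 -c "
from rig import robot
print(robot.hand_in())"
```

```text
the job is handed in; nothing more can be done
None
```

I lowered the amber bottle into the cup diagonally opposite the loaded one, where the last pictures show it standing upright with the gripper clear, and handed the job in at about 8 s; no verdict came back.

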